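# Change the probe box and restock the roller lane

### The arm

A 6-joint arm with a two-finger parallel gripper is mounted at the origin on a cart in front of the work surface, level with it; the furniture and walls round the work are solid. World frame = base frame: x ahead of the robot, y to its left, z up, the work surface at z = 0. Lengths are in m, angles in rad, forces in N, time in s.
With the tool pointing down it reaches from about 0.4 to 0.825 m from the base axis. Payload 7 kg.
Tool frame: the origin (TCP) lies midway between the tips of the shut fingers; the grasp point (between the pads) lies hold_point_z behind it (hold_point_z is the distance from the TCP to the grasp point, in m); z points along the fingers, y is the line along which they close (so a half turn about z gives the same grasp; the last joint's range is limited). The gripper opens to 88 mm and grips with 3 to 60 N. Pads are 19 mm wide; open, the fingers measure 130 mm over their backs; the gripper's body (78 mm by 193 mm) begins 47 mm behind the grasp point.
Start: joints at [0.288, 0.359, 0.012, 0, -1.224, -0.288], TCP at [0.675, -0, 0.227] pointing down, gripper open.
Joint ranges: [-3.07, 3.07], [-1.43, 2.12], [-1.02, 1.25], [-3.03, 1.67], [-3.05, -0], [-3.03, 3.03]. Speed limits (rad/s): [2.39, 2.39, 3.01, 3.14, 3.14, 3.14].

### API

Orientations are given as [roll, pitch, yaw] about the fixed x, y, z axes, in that order (R = Rz(yaw) Ry(pitch) Rx(roll)).
In Python, from station import * gives the robot as it stands.
- The arm moves only by the tool apply_moves, never from a script. Its argument "steps" is a list of rows, each an object with "translation": the shift along the world's x, y, z scaled (see below), a list of three; "rotation": the turn, a rotation vector about the world's x, y, z scaled (see below), a list of three. A call has exactly 10 rows; each row is the pose to reach, as a shift and turn from the pose commanded when the call began; what a row does not reach only later rows make up. The controller multiplies each number of a shift by 250 mm and each number of a turn by 30 degrees. A row lasts 1/12 s, in which the tool goes at most 41.7 mm and 7.16 degrees, less where a joint would pass 70% of its speed; a pose out of reach is approached as far as the arm can. A call with a number of a shift or a turn outside -1 to 1 is refused whole. A call with a gripper value outside its range is refused whole. "jaw" is the closure, from -1 (fully open) to 1 (shut), so that 0 is half open, set as the call begins (left out, the last holds). The fingers move at their own pace and stop on an object; "newtons" is the grip in N (left out, the last holds). Time passes only in rows, so rows that repeat a pose let the fingers close, or fill a call up. It gives the time, the measured TCP pose, the force, the opening and the grip force at its end, in the units of the state.
- get_state(): the state, without advancing time (a new reading comes with each control period).
- grab_frame(name): name is "scene" or "side" or "wrist"; returns the picture (384x512x3 uint8, blue, green, red); there is no depth.
- camera_model(name): a dict with "fx", "fy", "cx", "cy" (pixels), "k1" (the pictures are not rectified: a ray, as slopes to the right and down, at radius r is drawn at 1 + k1 r^2 times it, then the intrinsics apply), "xyz" and "rotation" of the camera in the world. Camera axes: x right, y down, z forward; pixel columns grow to the right and rows downward; lengths in m; the calibration is good to about 2 mm. A picture is of the moment at which its call begins: read the wrist's pose just before it. camera_model takes no time and is no camera call; for the wrist camera it gives the pose at the moment of the call.
- job_done(): hands the job in; it is judged then, once.
The state is a dict: "t": time; "q": joint angles; "qd": joint speeds; "joint_efforts": joint torques, N m; "eef_pos": TCP position; "ee_rot": TCP orientation; "force": force on the tool from outside, world axes, zero at the start; "moment": the same for the moment, N m; "width": finger opening in m; "gripper_force": force on a finger pad.
Only numpy, scipy, OpenCV 4.12 (cv2) and the standard library are available. Lean on these libraries where they do the work, as an engineer would, in place of code of your own. Each camera call takes 0.05 s, during which the arm holds its last target. There are 200 camera calls.

### The job

Change over the probe boxes: the used black box must go from the cradle into the white tray, the red-label box, oldest in stock and at the low front end of the roller lane, into the cradle, and the new blue-label box from the tray into the lane, behind the yellow and green ones. Each of these places is taken until its box is moved, and the green mat is free for a box meanwhile; leave the yellow and green boxes in the lane, where they roll down to the front by themselves, and tip no box over.

Things in the scene. Friction and masses are not known exactly. Their poses are not given: they have to be found in the camera images.
- lane: Fixed aluminium roller lane, 204 x 92 mm; origin under its centre. Falls 7 deg to its front (-x): roller tops at z = 32 mm + 0.123 x. Stop face at x = -95 mm, rear (x = 101 mm) open. Side guides inside at y = +-34.5 mm, 4 mm thick, 7 mm above the rollers. Full with 3 boxes; seated box origins at x = -65, -7, 51 mm. Boxes roll freely to the front; set a new one down just clear of the last, tilted like the lane or level.
- cradle: Fixed cradle: dark plate 104 x 100 mm with a fitted nest of thin aluminium lips for one box; origin under its centre. Nest floor 8 mm above the origin, 66 mm in x by 63 mm in y, lips 9 mm high above it, leaning outwards in their upper half; the middle 40 mm of both y sides is open for fingers. A seated box has its origin about over the cradle's, its axes along the cradle's.
- tray: Fixed shallow white plastic tray, 106 x 136 mm outside, 100 x 130 mm inside, rim 13 mm high, floor 3 mm thick; origin under its centre, long side along y.
- mat: Fixed thin green bench mat, 120 x 120 mm, 2 mm thick, empty at the start: the free spot. Origin under its centre.
- black_box: Flat hinged probe box with its lid shut, 58 mm in its own x (30 mm to the front -x, where the lid's lip is, 28 mm to +x), 56 mm in y, 17 mm tall, about 50 g; origin at the centre of the underside, z up. To be gripped across its y sides. Black, with only a small white label: the used box. Starts in the cradle, axes along the cradle's.
- red_box: Flat hinged probe box with its lid shut, 58 mm in its own x (30 mm to the front -x, where the lid's lip is, 28 mm to +x), 56 mm in y, 17 mm tall, about 50 g; origin at the centre of the underside, z up. To be gripped across its y sides. Light grey with a 42 mm square red label: the oldest. Starts first in the lane against the front stop, tilted with the lane.
- yellow_box: Flat hinged probe box with its lid shut, 58 mm in its own x (30 mm to the front -x, where the lid's lip is, 28 mm to +x), 56 mm in y, 17 mm tall, about 50 g; origin at the centre of the underside, z up. To be gripped across its y sides. Light grey with a yellow label. Starts second in the lane, touching the red-label one.
- green_box: Flat hinged probe box with its lid shut, 58 mm in its own x (30 mm to the front -x, where the lid's lip is, 28 mm to +x), 56 mm in y, 17 mm tall, about 50 g; origin at the centre of the underside, z up. To be gripped across its y sides. Light grey with a green label. Starts third, last in the lane.
- blue_box: Flat hinged probe box with its lid shut, 58 mm in its own x (30 mm to the front -x, where the lid's lip is, 28 mm to +x), 56 mm in y, 17 mm tall, about 50 g; origin at the centre of the underside, z up. To be gripped across its y sides. Light grey with a blue label: the new box. Starts in the tray.

How it is judged:
By the outcome, as a careful person would: the job done as asked, in the order asked, and still so for the second after the job is handed in, with the robot touching nothing.
It also fails if it takes over 112 s, if anything falls off the work surface, if the arm or the gripper's body presses on something with over 40 N, if the wrist force passes 120 N, or if a joint passes its speed limit or range.

## Working session

There is one attempt and no reset: what is moved stays moved. The work goes in short steps, Python scripts to look and compute and a tool call to move; the robot and the scene stay as the last step left them, time stands still between calls to the robot, and variables do not carry over. Pictures are saved under pics/ and viewed, at most 14 in all, crops included, and the job is handed in when it is done.

Besides the shell and the picture viewer there is one more tool, called after "Request:" as name(argument=value, ...) on one line, values as JSON. apply_moves: Moves the arm, as the interface text tells. Shifts and turns lie within -1 to 1; 1 stands for 250 mm of shift or 30 degrees of turn. Its arguments: {"type":"object","properties":{"steps":{"type":"array"},"jaw":{"type":"number"},"newtons":{"type":"number"}},"required":["steps"]}

```bash
mkdir -p pics; ls
python3 - <<'E'
from station import *
import cv2
s=get_state(); print(s)
for n in("scene","side","wrist"):
    print(n,camera_model(n)); cv2.imwrite(f"pics/{n}0.png",grab_frame(n))
a=cv2.imread("pics/scene0.png");b=cv2.imread("pics/wrist0.png")
E
```

```text
pics
{'t': 0.0, 'q': array([ 2.88107851e-01,  3.59379077e-01,  1.10592868e-02, -3.57319976e-04,
       -1.22412207e+00, -2.88116844e-01]), 'qd': array([ 3.14494498e-04, -1.36946552e-03,  6.77364833e-04,  1.28638772e-03,
        5.40569397e-05, -1.53549176e-03]), 'joint_efforts': array([-8.00930356e-04, -5.82726967e+01,  2.93058443e+01,  6.99745238e+00,
        6.93249181e-03, -2.06530804e-04]), 'eef_pos': array([ 6.74499833e-01, -2.24468905e-05,  2.25626647e-01]), 'ee_rot': array([ 3.13991949e+00, -1.45561553e-04, -1.57092688e+00]), 'force': array([ 0.13840364, -0.20299082,  0.72315278]), 'moment': array([0.04358539, 0.07871837, 0.03079379]), 'gripper_force': 0.0, 'width': 0.08789753820658566}
scene {'fx': 383.5108557511856, 'fy': 383.5108557511856, 'cx': 256.1510149822507, 'cy': 196.5315494655276, 'k1': -0.07888070737542692, 'xyz': array([-0.1124277 , -0.62357933,  0.60873517]), 'rotation': array([-2.11337851, -0.01664502, -0.70076634])}
side {'fx': 388.37196636052056, 'fy': 388.37196636052056, 'cx': 256.1627210221199, 'cy': 192.97417469358163, 'k1': 0.04438159306845402, 'xyz': array([0.23174689, 0.8289316 , 0.70140329]), 'rotation': array([-2.24400763, -0.00681977, -2.77297722])}
wrist {'fx': 325.1947462895777, 'fy': 325.1947462895777, 'cx': 254.81119367627596, 'cy': 192.89630885644274, 'k1': -0.085322155556184, 'xyz': array([ 0.67507668, -0.08319057,  0.3852113 ]), 'rotation': array([ 2.82775843e+00, -9.76497226e-04, -3.14147156e+00])}
```

Run:
```python
import station
print([ (k,v) for k,v in vars(station).items() if not k.startswith('_') and not callable(v)][:20])
import cv2,numpy as np
i=[cv2.imread(f"pics/{n}0.png") for n in("scene","side","wrist")]
cv2.imwrite("pics/scene0b.png",cv2.resize(i[0],(800,600),interpolation=cv2.INTER_CUBIC))
cv2.imwrite("pics/wrist0b.png",cv2.resize(i[2],(800,600),interpolation=cv2.INTER_CUBIC))
cv2.imwrite("pics/side0b.png",cv2.resize(i[1],(800,600),interpolation=cv2.INTER_CUBIC))
```

```text
[('hold_point_z', 0.0188)]
```

View pics/scene0b.png

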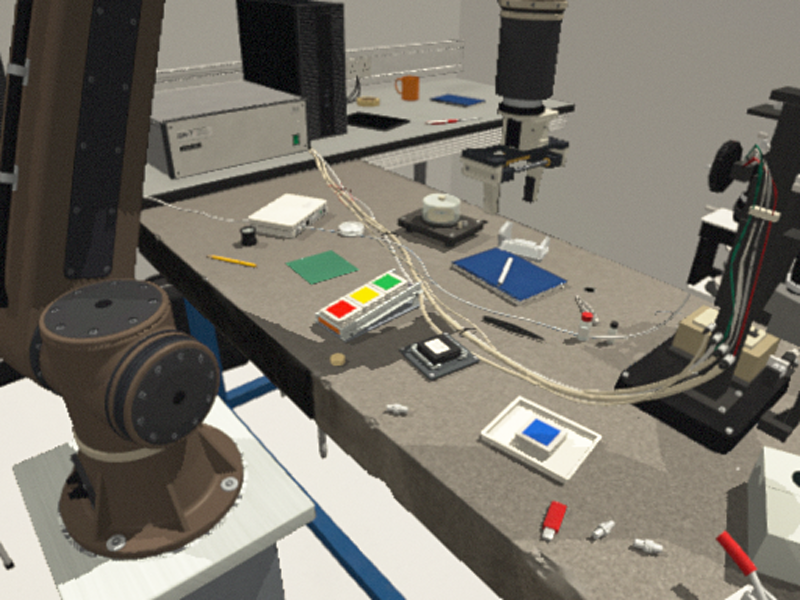

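View pics/side0b.png

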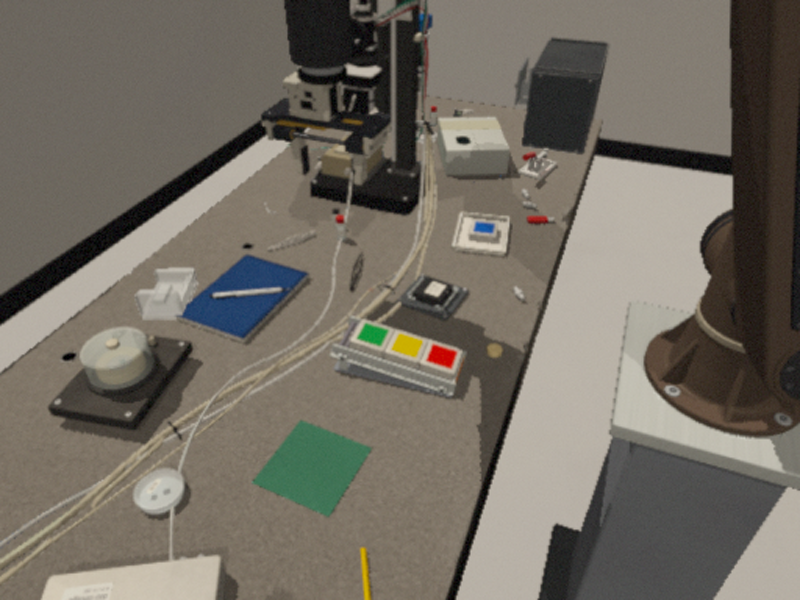

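View pics/wrist0b.png

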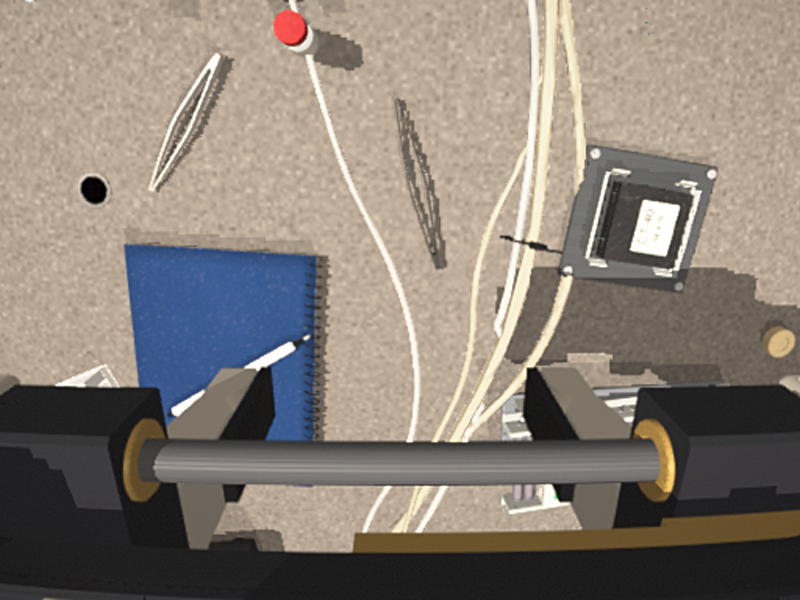

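```bash
cat > h.py <<'E'
from station import *
import numpy as np, cv2
from scipy.spatial.transform import Rotation as R
def ray(m,uv):
    K=np.array([[m['fx'],0,m['cx']],[0,m['fy'],m['cy']],[0,0,1]])
    p=cv2.undistortPoints(np.array(uv,float).reshape(-1,1,2),K,np.array([m['k1'],0,0,0])).reshape(-1,2)
    return np.c_[p,np.ones(len(p))]@R.from_euler('xyz',m['rotation']).as_matrix().T
def onz(m,uv,z):
    d=ray(m,uv);c=np.array(m['xyz']);z=np.broadcast_to(z,len(d))
    return c+d*((z-c[2])/d[:,2])[:,None]
def proj(m,P):
    K=np.array([[m['fx'],0,m['cx']],[0,m['fy'],m['cy']],[0,0,1]])
    Rc=R.from_euler('xyz',m['rotation']).as_matrix().T
    return cv2.projectPoints(np.atleast_2d(P).astype(float),cv2.Rodrigues(Rc)[0],-Rc@np.array(m['xyz']),K,np.array([m['k1'],0,0,0]))[0].reshape(-1,2)
def tri(m1,u1,m2,u2):
    out=[]
    for a,b in zip(ray(m1,u1),ray(m2,u2)):
        c1,c2=np.array(m1['xyz']),np.array(m2['xyz'])
        s=np.linalg.lstsq(np.c_[a,-b],c2-c1,rcond=None)[0]
        p,q=c1+a*s[0],c2+b*s[1];out.append(np.r_[(p+q)/2,np.linalg.norm(p-q)])
    return np.array(out)
HSV={'red':((0,150,120),(6,255,255)),'yellow':((22,150,120),(32,255,255)),'green':((50,150,100),(75,255,255)),'blue':((105,150,130),(125,255,255))}
def label(img,c,minA=20):
    M=cv2.inRange(cv2.cvtColor(img,cv2.COLOR_BGR2HSV),*HSV[c])
    n,_,s,ce=cv2.connectedComponentsWithStats(M)
    return [(int(s[i,4]),ce[i].round(1).tolist()) for i in range(1,n) if s[i,4]>minA]
E
python3 - <<'E'
from h import *
np.set_printoptions(precision=4,suppress=True)
S,D=camera_model('scene'),camera_model('side');a,b=cv2.imread('pics/scene0.png'),cv2.imread('pics/side0.png')
f=1/1.5625
for c in HSV: print(c,label(a,c),label(b,c))
q={'mat':([(288,266),(322,250),(357,266),(318,284)],[(371,450),(327,513),(254,480),(304,422)],.002),
'cradle':([(403,352),(440,333),(477,355),(432,376)],[(468,294),(437,315),(402,296),(430,275)],.008),
'tray':([(481,437),(520,398),(601,436),(560,479)],[(506,254),(453,250),(457,213),(510,214)],.013)}
for k,(u,v,z) in q.items():
    u=(np.array(u)+.5)*f-.5;v=(np.array(v)+.5)*f-.5
    A,B=onz(S,u,z),onz(D,v,z)
    print(k,A.mean(0),B.mean(0),'\n',A[:,:2],'\n',B[:,:2])
E
```

```text
red [(109, [217.6, 197.3]), (174, [354.8, 329.7]), (198, [471.7, 352.9])] [(42, [343.3, 139.6]), (183, [282.4, 227.6])]
yellow [(35, [150.8, 167.1]), (101, [232.8, 188.5])] [(179, [260.2, 220.6]), (135, [233.4, 367.2])]
green [(79, [247.2, 180.1])] [(141, [238.2, 213.7])]
blue [(329, [311.3, 168.7]), (396, [336.8, 179.2]), (195, [346.0, 276.1])] [(55, [309.4, 145.3])]
mat [0.5214 0.3834 0.002 ] [0.5242 0.388  0.002 ] 
 [[0.464  0.4293]
 [0.568  0.4505]
 [0.5832 0.3345]
 [0.4703 0.3191]] 
 [[0.4612 0.3375]
 [0.4746 0.4484]
 [0.588  0.4394]
 [0.5732 0.3269]]
cradle [ 0.4891 -0.0266  0.008 ] [ 0.4901 -0.0271  0.008 ] 
 [[ 0.4447  0.0147]
 [ 0.5357  0.0179]
 [ 0.5383 -0.0723]
 [ 0.4378 -0.0667]] 
 [[ 0.4321 -0.0519]
 [ 0.4665  0.0274]
 [ 0.5443 -0.001 ]
 [ 0.5175 -0.0828]]
tray [ 0.4583 -0.2731  0.013 ] [ 0.4642 -0.264   0.013 ] 
 [[ 0.3911 -0.2202]
 [ 0.5017 -0.1989]
 [ 0.5268 -0.3306]
 [ 0.4137 -0.3429]] 
 [[ 0.3962 -0.2009]
 [ 0.5    -0.1754]
 [ 0.5358 -0.3203]
 [ 0.425  -0.3594]]
```

Request:
apply_moves(steps=[{"translation":[-0.74,0.56,0.1],"rotation":[0,0,0]},{"translation":[-0.74,0.56,0.1],"rotation":[0,0,0]},{"translation":[-0.74,0.56,0.1],"rotation":[0,0,0]},{"translation":[-0.74,0.56,0.1],"rotation":[0,0,0]},{"translation":[-0.74,0.56,0.1],"rotation":[0,0,0]},{"translation":[-0.74,0.56,0.1],"rotation":[0,0,0]},{"translation":[-0.74,0.56,0.1],"rotation":[0,0,0]},{"translation":[-0.74,0.56,0.1],"rotation":[0,0,0]},{"translation":[-0.74,0.56,0.1],"rotation":[0,0,0]},{"translation":[-0.74,0.56,0.1],"rotation":[0,0,0]}])

```text
t: 0.98
eef_pos: [0.4905, 0.1396, 0.2512]
ee_rot: [3.141, -0.0, -1.571]
force: [-0.1, -0.1, -0.3]
width: 0.0874
gripper_force: 0.0
```

```bash
cat >> h.py <<'E'
import json
def snap(n,name):
    m=camera_model(n);i=grab_frame(n);cv2.imwrite(f'pics/{name}.png',i)
    json.dump({k:np.array(v).tolist() for k,v in m.items()},open(f'pics/{name}.json','w'));return m,i
def load(name): return json.load(open(f'pics/{name}.json')),cv2.imread(f'pics/{name}.png')
E
python3 - <<'E'
from h import *
np.set_printoptions(precision=4,suppress=True)
print(get_state()['eef_pos'],get_state()['ee_rot'])
m,i=snap('wrist','w1');cv2.imwrite('pics/w1b.png',cv2.resize(i,(800,600),interpolation=cv2.INTER_CUBIC))
for c in HSV: print(c,label(i,c))
E
```

```text
[0.4905 0.1396 0.2512] [ 3.1411 -0.0004 -1.5715]
red [(1108, [316.9, 178.6])]
yellow [(1159, [268.6, 183.0])]
green [(1145, [218.7, 187.7])]
blue []
```

View pics/w1b.png

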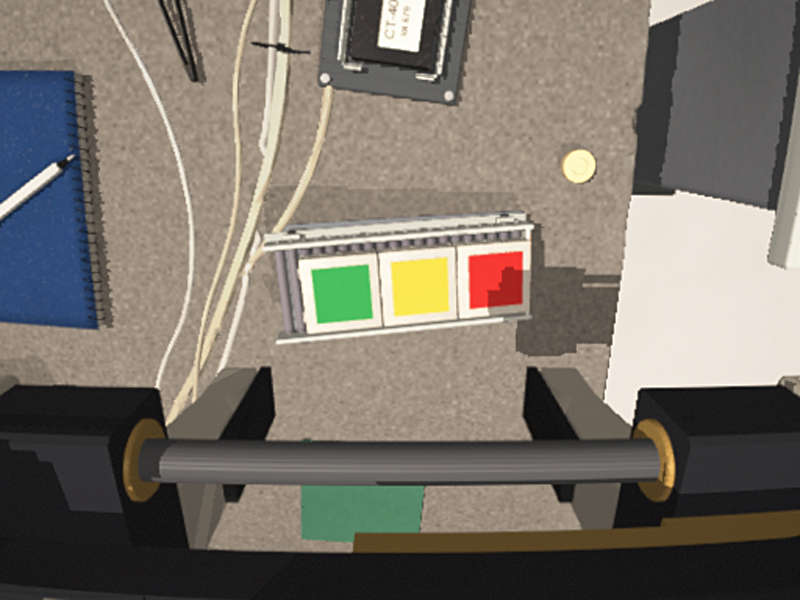

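Request:
apply_moves(steps=[{"translation":[0,-0.72,0],"rotation":[0,0,0]},{"translation":[0,-0.72,0],"rotation":[0,0,0]},{"translation":[0,-0.72,0],"rotation":[0,0,0]},{"translation":[0,-0.72,0],"rotation":[0,0,0]},{"translation":[0,-0.72,0],"rotation":[0,0,0]},{"translation":[0,-0.72,0],"rotation":[0,0,0]},{"translation":[0,-0.72,0],"rotation":[0,0,0]},{"translation":[0,-0.72,0],"rotation":[0,0,0]},{"translation":[0,-0.72,0],"rotation":[0,0,0]},{"translation":[0,-0.72,0],"rotation":[0,0,0]}])

```text
t: 1.87
eef_pos: [0.4902, -0.0393, 0.2514]
ee_rot: [3.141, -0.0, -1.57]
force: [0.2, -0.3, 0.6]
width: 0.0877
gripper_force: 0.0
```

Run:
```python
from h import *
m,i=snap('wrist','w2')
```

Request:
apply_moves(steps=[{"translation":[0,-0.88,0],"rotation":[0,0,0]},{"translation":[0,-0.88,0],"rotation":[0,0,0]},{"translation":[0,-0.88,0],"rotation":[0,0,0]},{"translation":[0,-0.88,0],"rotation":[0,0,0]},{"translation":[0,-0.88,0],"rotation":[0,0,0]},{"translation":[0,-0.88,0],"rotation":[0,0,0]},{"translation":[0,-0.88,0],"rotation":[0,0,0]},{"translation":[0,-0.88,0],"rotation":[0,0,0]},{"translation":[0,-0.88,0],"rotation":[0,0,0]},{"translation":[0,-0.88,0],"rotation":[0,0,0]}])

```text
t: 2.75
eef_pos: [0.4903, -0.2588, 0.2517]
ee_rot: [-3.141, 0.0, -1.569]
force: [0.2, -0.6, 0.3]
width: 0.0875
gripper_force: 0.0
```

Run:
```python
from h import *
np.set_printoptions(precision=4,suppress=True)
m,i=snap('wrist','w3')
for c in HSV: print(c,label(i,c))
w2=cv2.imread('pics/w2.png')
cv2.imwrite('pics/w23.png',np.vstack([w2[:250],i[:250]])) 
f=lambda im:cv2.resize(im[60:310,:],(800,391),interpolation=cv2.INTER_CUBIC)
# cradle crop 400 wide + tray crop 400 wide, later; find rough positions
print(proj(load('w2')[0],[[.49,-.027,.008]]),proj(m,[[.461,-.268,.01]]))
```

```text
red [(648, [359.8, 63.7]), (44, [58.5, 245.2])]
yellow []
green []
blue [(1080, [278.5, 149.1])]
[[255.2336 166.4668]] [[278.7456 149.959 ]]
```

Run:
```python
from h import *
a=load('w2')[1];b=load('w3')[1];c=load('w1')[1]
L=cv2.resize(a[100:230,190:320],(400,400),interpolation=cv2.INTER_CUBIC)
T=cv2.resize(b[70:240,200:370],(400,400),interpolation=cv2.INTER_CUBIC)
Z=cv2.resize(c[130:230,160:360],(400,200),interpolation=cv2.INTER_CUBIC)
cv2.imwrite('pics/LT.png',np.hstack([L,T]))
cv2.imwrite('pics/Z.png',cv2.resize(c[125:230,165:350],(800,454),interpolation=cv2.INTER_CUBIC))
```

```text
(no output)
```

View pics/LT.png

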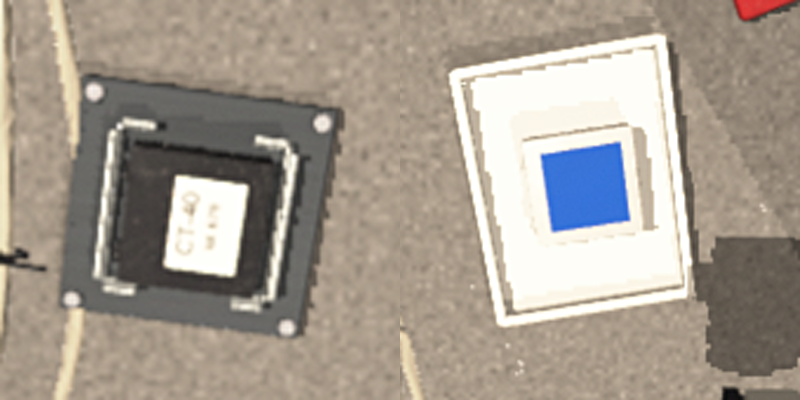

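View pics/Z.png

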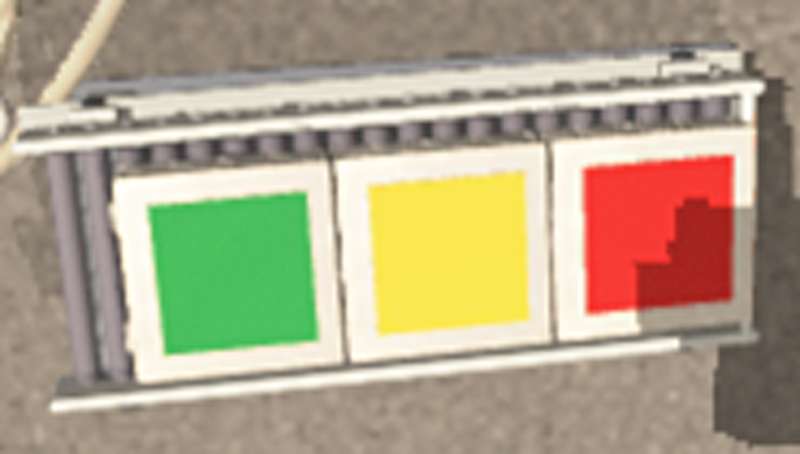

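Run:
```python
from h import *
np.set_printoptions(precision=4,suppress=True)
def run(name,pic,pts,s,off,z):
    m=load(pic)[0]; uv=(np.array(pts,float)+.5)/s+np.array(off)-.5
    P=onz(m,uv,z)[:,:2]
    e=np.roll(P,-1,0)-P; a=np.degrees(np.arctan2(e[:,1],e[:,0])); 
    r=((a+45)%90-45)
    print(name,P.mean(0)*1000,'yaw',r.mean(),r,'len',np.linalg.norm(e,axis=1)*1000)
Z=(4.324,(165,125))
run('red','w1',[(583,168),(733,156),(733,300),(588,313)],*Z,.041)
run('yel','w1',[(369,184),(524,170),(529,320),(378,334)],*Z,.048)
run('grn','w1',[(148,207),(306,192),(318,340),(166,354)],*Z,.0553)
T=(2.353,(200,70))
run('blue','w3',[(140,154),(222,142),(231,220),(150,231)],*T,.020)
run('tray','w3',[(50,73),(263,35),(291,297),(101,327)],*T,.013)
C=(3.077,(190,100))
run('plate','w2',[(85,75),(341,108),(299,336),(62,303)],*C,.007)
run('screws','w2',[(94,92),(323,123),(287,328),(71,300)],*C,.008)
run('blklabel','w2',[(175,175),(248,183),(237,277),(163,267)],*C,.025)
run('guides','w1',[(20,148),(762,88),(757,337),(52,408)],*Z,.045)
# stereo label check
S,D=camera_model('scene'),camera_model('side')
a,b=cv2.imread('pics/scene0.png'),cv2.imread('pics/side0.png')
print(tri(S,[(217.6,197.3),(232.8,188.5),(247.2,180.1),(346,276.1)],D,[(282.4,227.6),(260.2,220.6),(238.2,213.7),(309.4,145.3)])*1000)
```

```text
red [417.1014 159.1603] yaw 4.661061500306202 [4.8201 4.1874 5.3519 4.2849] len [40.5958 40.9312 40.5314 41.3067]
yel [474.681  162.2186] yaw 4.35842745432589 [5.299  3.4942 5.5773 3.0632] len [41.0996 41.933  41.4236 42.1455]
grn [532.0083 165.9083] yaw 4.563843817259453 [5.445  3.4503 5.5834 3.7766] len [41.5709 40.901  41.3409 40.9935]
blue [ 461.8514 -270.6471] yaw 8.279494507806582 [8.5567 8.6907 8.1258 7.7449] len [42.085  40.9889 42.7584 40.6713]
tray [ 465.9916 -268.4574] yaw 9.791622285762054 [10.0555  9.2958  9.646  10.1692] len [108.4036 139.7011 106.2784 138.9295]
plate [492.0571 -25.1611] yaw -7.836353145937075 [-7.2109 -8.0954 -8.3448 -7.6944] len [103.5032  99.0489 102.8129  97.006 ]
screws [493.3071 -23.4525] yaw -7.826060701306332 [-7.6134 -7.8593 -7.757  -8.0746] len [92.812  88.9048 93.1446 88.6734]
blklabel [488.4359 -22.6324] yaw -6.903207160019981 [-6.2784 -5.6828 -7.9754 -7.6762] len [28.8157 38.8822 30.16   37.9982]
guides [489.3438 161.8336] yaw 4.120441795710489 [4.6554 3.3657 6.1259 2.3347] len [196.973   69.5988 198.4981  74.7365]
[[ 416.1315  157.7674   39.6941    2.4898]
 [ 473.2868  161.2685   46.6793    2.317 ]
 [ 530.7864  165.0457   53.7576    2.4734]
 [ 461.5486 -271.9916   19.4332    1.9382]]
```

Request:
apply_moves(jaw=-0.6, newtons=15, steps=[{"translation":[-0.115,-0.047,0],"rotation":[0,0,-0.23]},{"translation":[-0.115,-0.047,0],"rotation":[0,0,-0.46]},{"translation":[-0.115,-0.047,0],"rotation":[0,0,-0.69]},{"translation":[-0.115,-0.047,0],"rotation":[0,0,-0.92]},{"translation":[-0.115,-0.047,0],"rotation":[0,0,-1]},{"translation":[-0.115,-0.047,0],"rotation":[0,0,-1]},{"translation":[-0.115,-0.047,0],"rotation":[0,0,-1]},{"translation":[-0.115,-0.047,0],"rotation":[0,0,-1]},{"translation":[-0.115,-0.047,0],"rotation":[0,0,-1]},{"translation":[-0.115,-0.047,0],"rotation":[0,0,-1]}])

```text
t: 3.63
eef_pos: [0.4613, -0.2716, 0.2516]
ee_rot: [3.142, -0.0, -2.093]
force: [-0.4, 0.4, -0.5]
width: 0.0705
gripper_force: 0.0
```

Request:
apply_moves(steps=[{"translation":[0,0,-0.05],"rotation":[0,0,-0.2]},{"translation":[0,0,-0.1],"rotation":[0,0,-0.4]},{"translation":[0,0,-0.15],"rotation":[0,0,-0.6]},{"translation":[0,0,-0.2],"rotation":[0,0,-0.8]},{"translation":[0,0,-0.3],"rotation":[0,0,-1]},{"translation":[0,0,-0.4],"rotation":[0,0,-1]},{"translation":[0,0,-0.4],"rotation":[0,0,-1]},{"translation":[0,0,-0.4],"rotation":[0,0,-1]},{"translation":[0,0,-0.4],"rotation":[0,0,-1]},{"translation":[0,0,-0.4],"rotation":[0,0,-1]}])

```text
t: 4.47
eef_pos: [0.4623, -0.2722, 0.1533]
ee_rot: [-3.14, 0.002, -2.617]
force: [-0.6, 0.1, 0.6]
width: 0.0703
gripper_force: 0.0
```

Request:
apply_moves(steps=[{"translation":[0,0,-0.05],"rotation":[0,0,-0.2]},{"translation":[0,0,-0.1],"rotation":[0,0,-0.4]},{"translation":[0,0,-0.15],"rotation":[0,0,-0.6]},{"translation":[0,0,-0.2],"rotation":[0,0,-0.72]},{"translation":[0,0,-0.25],"rotation":[0,0,-0.72]},{"translation":[0,0,-0.3],"rotation":[0,0,-0.72]},{"translation":[0,0,-0.3],"rotation":[0,0,-0.72]},{"translation":[0,0,-0.3],"rotation":[0,0,-0.72]},{"translation":[0,0,-0.3],"rotation":[0,0,-0.72]},{"translation":[0,0,-0.3],"rotation":[0,0,-0.72]}])

```text
t: 5.3
eef_pos: [0.4621, -0.272, 0.0779]
ee_rot: [-3.141, 0.002, -2.995]
force: [0.7, -0.4, -0.2]
width: 0.0701
gripper_force: 0.0
```

Run:
```python
from h import *
np.set_printoptions(precision=4,suppress=True)
s=get_state();print(s['eef_pos'],s['ee_rot'],s['q'],s['width'])
m,i=snap('wrist','w4')
l=label(i,'blue');print(l)
if l: print(onz(m,[l[0][1]],.02))
print(proj(m,[s['eef_pos']]),proj(m,[[.4619,-.2706,.02]]))
cv2.imwrite('pics/w4b.png',cv2.resize(i,(800,600)))
```

```text
[ 0.4621 -0.272   0.0779] [-3.1407  0.002  -2.9946] [-0.166   0.2789 -0.4867  0.0003 -0.803  -1.258 ] 0.07008124254547195
[(3072, [255.6, 210.5])]
[[ 0.4621 -0.2704  0.02  ]]
[[252.7068 248.4821]] [[255.3672 210.1385]]
```

View pics/w4b.png

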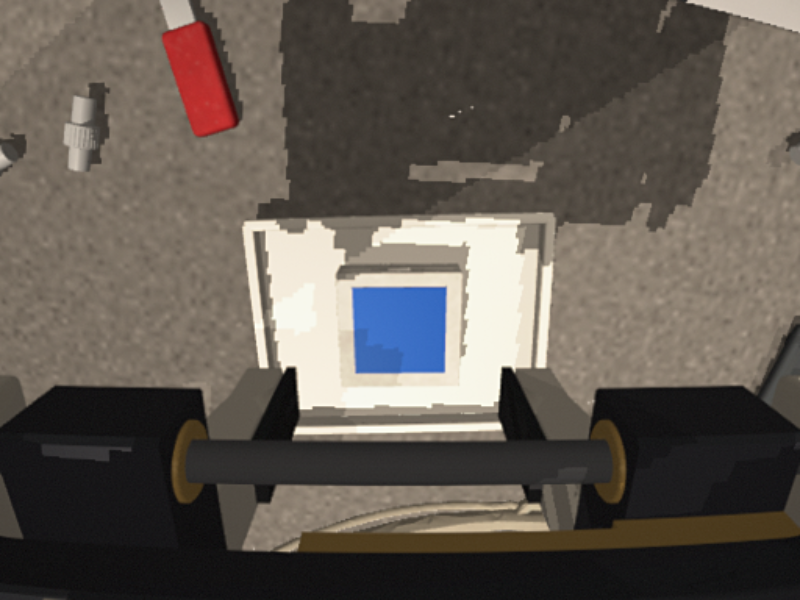

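Request:
apply_moves(steps=[{"translation":[0,0.006,-0.08],"rotation":[0,0,0]},{"translation":[0,0.006,-0.16],"rotation":[0,0,0]},{"translation":[0,0.006,-0.22],"rotation":[0,0,0]},{"translation":[0,0.006,-0.26],"rotation":[0,0,0]},{"translation":[0,0.006,-0.28],"rotation":[0,0,0]},{"translation":[0,0.006,-0.28],"rotation":[0,0,0]},{"translation":[0,0.006,-0.28],"rotation":[0,0,0]},{"translation":[0,0.006,-0.28],"rotation":[0,0,0]},{"translation":[0,0.006,-0.28],"rotation":[0,0,0]},{"translation":[0,0.006,-0.28],"rotation":[0,0,0]}])

```text
t: 6.18
eef_pos: [0.4617, -0.2704, 0.0073]
ee_rot: [-3.141, 0.001, -2.995]
force: [-0.8, 0.4, 0.1]
width: 0.0701
gripper_force: 0.0
```

Request:
apply_moves(jaw=1, newtons=15, steps=[{"translation":[0,0,0],"rotation":[0,0,0]},{"translation":[0,0,0],"rotation":[0,0,0]},{"translation":[0,0,0],"rotation":[0,0,0]},{"translation":[0,0,0],"rotation":[0,0,0]},{"translation":[0,0,0],"rotation":[0,0,0]},{"translation":[0,0,0],"rotation":[0,0,0]},{"translation":[0,0,0],"rotation":[0,0,0]},{"translation":[0,0,0],"rotation":[0,0,0]},{"translation":[0,0,0],"rotation":[0,0,0]},{"translation":[0,0,0],"rotation":[0,0,0]}])

```text
t: 7.02
eef_pos: [0.4613, -0.2703, 0.0068]
ee_rot: [-3.141, 0.0, -2.995]
force: [-1.1, 0.6, 4.2]
width: 0.0563
gripper_force: 15.0
```

Request:
apply_moves(steps=[{"translation":[0,0,0.06],"rotation":[0,0,0]},{"translation":[0,0,0.16],"rotation":[0,0,0]},{"translation":[0,0,0.3],"rotation":[0,0,0]},{"translation":[0,0,0.44],"rotation":[0,0,0]},{"translation":[0,0.05,0.55],"rotation":[0,0,0]},{"translation":[0,0.16,0.6],"rotation":[0,0,0]},{"translation":[0,0.3,0.6],"rotation":[0,0,0]},{"translation":[0,0.44,0.6],"rotation":[0,0,0]},{"translation":[0,0.58,0.6],"rotation":[0,0,0]},{"translation":[0,0.72,0.6],"rotation":[0,0,0]}])

```text
t: 7.85
eef_pos: [0.4607, -0.0888, 0.1564]
ee_rot: [3.141, 0.0, -2.996]
force: [1.1, 0.7, -0.5]
width: 0.0562
gripper_force: 15.0
```

Request:
apply_moves(steps=[{"translation":[0,0.14,0],"rotation":[0,0,0]},{"translation":[0,0.28,0],"rotation":[0,0,0]},{"translation":[0,0.42,0],"rotation":[0,0,0]},{"translation":[0,0.56,0],"rotation":[0,0,0]},{"translation":[0,0.7,0],"rotation":[0,0,0]},{"translation":[0,0.84,0],"rotation":[0,0,0]},{"translation":[0,0.96,0],"rotation":[0,0,0]},{"translation":[0.02,1,0],"rotation":[0,0,0]},{"translation":[0.04,1,0],"rotation":[0,0,0]},{"translation":[0.06,1,0],"rotation":[0,0,0]}])

```text
t: 8.68
eef_pos: [0.4762, 0.1599, 0.1561]
ee_rot: [-3.141, -0.001, -2.993]
force: [0.4, -0.5, -1.1]
width: 0.0563
gripper_force: 15.0
```

Request:
apply_moves(steps=[{"translation":[0.03,0.14,0],"rotation":[0,0,0]},{"translation":[0.06,0.28,0],"rotation":[0,0,0]},{"translation":[0.09,0.42,0],"rotation":[0,0,0]},{"translation":[0.12,0.56,0],"rotation":[0,0,0]},{"translation":[0.15,0.7,0],"rotation":[0,0,0]},{"translation":[0.187,0.84,0],"rotation":[0,0,0]},{"translation":[0.187,0.9,0],"rotation":[0,0,0]},{"translation":[0.187,0.904,0],"rotation":[0,0,0]},{"translation":[0.187,0.904,0],"rotation":[0,0,0]},{"translation":[0.187,0.904,0],"rotation":[0,0,0]}])

```text
t: 9.52
eef_pos: [0.5231, 0.384, 0.1561]
ee_rot: [-3.141, -0.001, -2.996]
force: [-0.6, -0.2, -0.2]
width: 0.0557
gripper_force: 15.0
```

Run:
```python
from h import *
np.set_printoptions(precision=4,suppress=True)
s=get_state();print(s['eef_pos'],s['ee_rot'],s['q'],s['width'],s['force'],s['gripper_force'])
m,i=snap('side','s5')
HSV['mat']=((65,90,50),(85,255,140))
print(label(i,'mat',200),label(i,'blue'),proj(m,[[.523,.386,.002],s['eef_pos']]))
cv2.imwrite('pics/s5b.png',cv2.resize(i[130:384,100:440],(800,598),interpolation=cv2.INTER_CUBIC))
```

```text
[0.5231 0.384  0.1561] [-3.1408 -0.0011 -2.9961] [ 0.9332  0.3668 -0.1429 -0.0002 -1.0624 -2.3585] 0.055715856073321225 [-0.624  -0.2252 -0.2298] 14.999972954392433
[(2463, [200.0, 298.9])] [] [[201.9623 296.4749]
 [196.1173 245.9076]]
```

View pics/s5b.png

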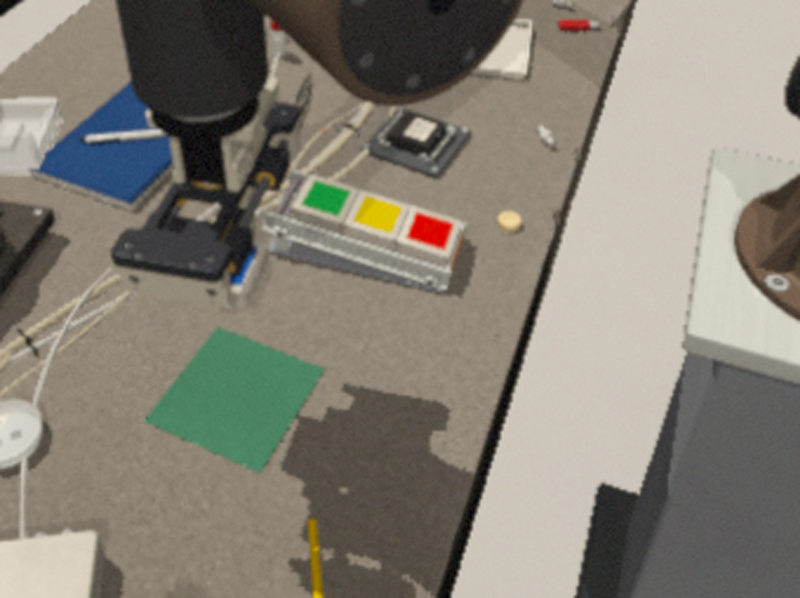

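Request:
apply_moves(steps=[{"translation":[0,0.016,-0.14],"rotation":[0,0,0]},{"translation":[0,0.016,-0.28],"rotation":[0,0,0]},{"translation":[0,0.016,-0.4],"rotation":[0,0,0]},{"translation":[0,0.016,-0.48],"rotation":[0,0,0]},{"translation":[0,0.016,-0.53],"rotation":[0,0,0]},{"translation":[0,0.016,-0.56],"rotation":[0,0,0]},{"translation":[0,0.016,-0.58],"rotation":[0,0,0]},{"translation":[0,0.016,-0.592],"rotation":[0,0,0]},{"translation":[0,0.016,-0.597],"rotation":[0,0,0]},{"translation":[0,0.016,-0.597],"rotation":[0,0,0]}])

```text
t: 10.4
eef_pos: [0.5234, 0.3901, 0.0082]
ee_rot: [3.141, 0.001, -2.995]
force: [-0.1, 0.4, -0.3]
width: 0.0562
gripper_force: 15.0
```

Request:
apply_moves(jaw=-0.6, steps=[{"translation":[0,0,0],"rotation":[0,0,0]},{"translation":[0,0,0],"rotation":[0,0,0]},{"translation":[0,0,0],"rotation":[0,0,0]},{"translation":[0,0,0],"rotation":[0,0,0]},{"translation":[0,0,0.1],"rotation":[0,0,0]},{"translation":[0,0,0.24],"rotation":[0,0,0]},{"translation":[0,0,0.38],"rotation":[0,0,0]},{"translation":[0,-0.05,0.52],"rotation":[0,0,0]},{"translation":[0,-0.16,0.6],"rotation":[0,0,0]},{"translation":[0,-0.3,0.6],"rotation":[0,0,0]}])

```text
t: 11.23
eef_pos: [0.5253, 0.3173, 0.163]
ee_rot: [3.137, 0.008, -2.992]
force: [1.7, 0.2, 0.8]
width: 0.0699
gripper_force: 0.0
```

Request:
apply_moves(steps=[{"translation":[-0.014,-0.14,0],"rotation":[0,0,-0.06]},{"translation":[-0.028,-0.28,0],"rotation":[0,0,-0.12]},{"translation":[-0.042,-0.42,0],"rotation":[0,0,-0.18]},{"translation":[-0.056,-0.56,0],"rotation":[0,0,-0.24]},{"translation":[-0.07,-0.7,0],"rotation":[0,0,-0.3]},{"translation":[-0.084,-0.84,0],"rotation":[0,0,-0.36]},{"translation":[-0.1,-0.98,0],"rotation":[0,0,-0.42]},{"translation":[-0.12,-1,0],"rotation":[0,0,-0.48]},{"translation":[-0.136,-1,0],"rotation":[0,0,-0.537]},{"translation":[-0.136,-1,0],"rotation":[0,0,-0.537]}])

```text
t: 12.07
eef_pos: [0.4884, 0.0638, 0.1577]
ee_rot: [3.141, 0.0, 3.004]
force: [-0.3, -0.2, -0.6]
width: 0.0703
gripper_force: 0.0
```

Request:
apply_moves(steps=[{"translation":[0,-0.12,-0.04],"rotation":[0,0,0]},{"translation":[0,-0.24,-0.1],"rotation":[0,0,0]},{"translation":[0,-0.354,-0.18],"rotation":[0,0,0]},{"translation":[0,-0.354,-0.23],"rotation":[0,0,0]},{"translation":[0,-0.354,-0.25],"rotation":[0,0,0]},{"translation":[0,-0.354,-0.25],"rotation":[0,0,0]},{"translation":[0,-0.354,-0.25],"rotation":[0,0,0]},{"translation":[0,-0.354,-0.25],"rotation":[0,0,0]},{"translation":[0,-0.354,-0.25],"rotation":[0,0,0]},{"translation":[0,-0.354,-0.25],"rotation":[0,0,0]}])

```text
t: 12.9
eef_pos: [0.4896, -0.023, 0.0956]
ee_rot: [3.141, 0.001, 3.008]
force: [-0.1, 0.2, 0.3]
width: 0.0699
gripper_force: 0.0
```

Run:
```python
from h import *
np.set_printoptions(precision=4,suppress=True)
s=get_state();print(s['eef_pos'],np.degrees(s['ee_rot']),s['q'],s['width'],s['force'],s['gripper_force'])
m,i=snap('wrist','w6')
cv2.imwrite('pics/w6b.png',cv2.resize(i[90:280,130:380],(789,600),interpolation=cv2.INTER_CUBIC))
```

```text
[ 0.4896 -0.023   0.0956] [179.9634   0.0791 172.3603] [ 0.3551  0.1865 -0.5646  0.0001 -0.8182 -2.0593] 0.06985414125284911 [-0.1256  0.2444  0.314 ] 0.0
```

View pics/w6b.png

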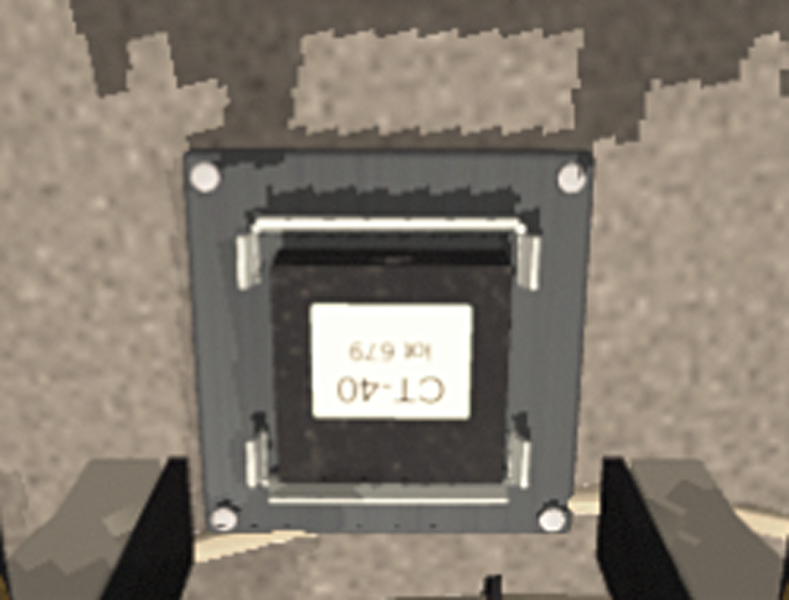

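```bash
cat > c.py <<'E'
from h import *
def run(name,pic,pts,s,off,z):
    m=load(pic)[0]; uv=(np.array(pts,float)+.5)/s+np.array(off)-.5
    P=onz(m,uv,z)[:,:2]
    e=np.roll(P,-1,0)-P; a=np.degrees(np.arctan2(e[:,1],e[:,0])); r=((a+45)%90-45)
    print(name,P.mean(0)*1000,'yaw',r.mean(),r,'len',np.linalg.norm(e,axis=1)*1000)
E
python3 - <<'E'
from c import *
np.set_printoptions(precision=2,suppress=True)
Z=(3.156,(130,90))
run('screws','w6',[(205,178),(572,178),(551,519),(224,519)],*Z,.008)
run('plate','w6',[(185,152),(594,152),(570,533),(207,533)],*Z,.007)
run('box','w6',[(273,262),(512,262),(506,484),(275,484)],*Z,.025)
run('lips','w6',[(253,223),(522,223),(508,497),(268,497)],*Z,.017)
run('label','w6',[(311,304),(472,304),(470,418),(313,418)],*Z,.025)
E
```

```text
screws [494.5  -24.33] yaw -7.759417645022044 [-7.63 -8.02 -7.59 -7.8 ] len [89.13 92.96 88.77 93.02]
plate [493.89 -24.  ] yaw -7.7426817945553275 [-7.63 -7.75 -7.59 -8.  ] len [ 99.07 104.08  99.53 104.15]
box [493.32 -23.19] yaw -7.8909469954256135 [-7.62 -7.04 -7.6  -9.31] len [55.31 57.04 57.57 57.08]
lips [493.38 -24.16] yaw -7.633122009123802 [-7.63 -8.25 -7.59 -7.06] len [63.7  72.31 62.2  72.34]
label [489.5  -22.66] yaw -7.650038707612797 [-7.62 -7.22 -7.61 -8.16] len [37.73 28.99 38.2  28.99]
```

Request:
apply_moves(steps=[{"translation":[0.014,-0.003,-0.1],"rotation":[0,0,0]},{"translation":[0.014,-0.003,-0.2],"rotation":[0,0,0]},{"translation":[0.014,-0.003,-0.27],"rotation":[0,0,0]},{"translation":[0.014,-0.003,-0.31],"rotation":[0,0,0]},{"translation":[0.014,-0.003,-0.33],"rotation":[0,0,0]},{"translation":[0.014,-0.003,-0.334],"rotation":[0,0,0]},{"translation":[0.014,-0.003,-0.334],"rotation":[0,0,0]},{"translation":[0.014,-0.003,-0.334],"rotation":[0,0,0]},{"translation":[0.014,-0.003,-0.334],"rotation":[0,0,0]},{"translation":[0.014,-0.003,-0.334],"rotation":[0,0,0]}])

```text
t: 13.78
eef_pos: [0.493, -0.0243, 0.0121]
ee_rot: [3.141, 0.001, 3.007]
force: [-0.1, 0.2, -0.3]
width: 0.0702
gripper_force: 0.0
```

Request:
apply_moves(jaw=1, newtons=15, steps=[{"translation":[0,0,0],"rotation":[0,0,0]},{"translation":[0,0,0],"rotation":[0,0,0]},{"translation":[0,0,0],"rotation":[0,0,0]},{"translation":[0,0,0],"rotation":[0,0,0]},{"translation":[0,0,0],"rotation":[0,0,0]},{"translation":[0,0,0],"rotation":[0,0,0]},{"translation":[0,0,0],"rotation":[0,0,0]},{"translation":[0,0,0],"rotation":[0,0,0]},{"translation":[0,0,0],"rotation":[0,0,0]},{"translation":[0,0,0],"rotation":[0,0,0]}])

```text
t: 14.62
eef_pos: [0.4926, -0.0245, 0.0115]
ee_rot: [3.142, 0.0, 3.007]
force: [-1.1, 0.3, 5.5]
width: 0.0563
gripper_force: 15.0
```

Request:
apply_moves(steps=[{"translation":[0,0,0.06],"rotation":[0,0,0]},{"translation":[0,0,0.18],"rotation":[0,0,0]},{"translation":[0,0,0.3],"rotation":[0,0,0]},{"translation":[-0.02,-0.08,0.35],"rotation":[0,0,0.1]},{"translation":[-0.04,-0.22,0.35],"rotation":[0,0,0.2]},{"translation":[-0.06,-0.36,0.35],"rotation":[0,0,0.3]},{"translation":[-0.08,-0.5,0.35],"rotation":[0,0,0.4]},{"translation":[-0.1,-0.64,0.35],"rotation":[0,0,0.5]},{"translation":[-0.107,-0.78,0.35],"rotation":[0,0,0.583]},{"translation":[-0.107,-0.9,0.35],"rotation":[0,0,0.583]}])

```text
t: 15.45
eef_pos: [0.4648, -0.2514, 0.0986]
ee_rot: [3.141, -0.0, -2.968]
force: [0.8, 0.8, -0.1]
width: 0.0562
gripper_force: 15.0
```

Request:
apply_moves(steps=[{"translation":[0,-0.077,0],"rotation":[0,0,0]},{"translation":[0,-0.077,-0.08],"rotation":[0,0,0]},{"translation":[0,-0.077,-0.16],"rotation":[0,0,0]},{"translation":[0,-0.077,-0.24],"rotation":[0,0,0]},{"translation":[0,-0.077,-0.3],"rotation":[0,0,0]},{"translation":[0,-0.077,-0.335],"rotation":[0,0,0]},{"translation":[0,-0.077,-0.355],"rotation":[0,0,0]},{"translation":[0,-0.077,-0.363],"rotation":[0,0,0]},{"translation":[0,-0.077,-0.366],"rotation":[0,0,0]},{"translation":[0,-0.077,-0.366],"rotation":[0,0,0]}])

```text
t: 16.28
eef_pos: [0.4662, -0.2688, 0.0079]
ee_rot: [-3.141, 0.001, -2.971]
force: [0.3, -0.0, -0.1]
width: 0.056
gripper_force: 15.0
```

Request:
apply_moves(jaw=-0.6, steps=[{"translation":[0,0,0],"rotation":[0,0,0]},{"translation":[0,0,0],"rotation":[0,0,0]},{"translation":[0,0,0],"rotation":[0,0,0]},{"translation":[0,0,0],"rotation":[0,0,0]},{"translation":[0,0,0.1],"rotation":[0,0,0]},{"translation":[0,0,0.24],"rotation":[0,0,0]},{"translation":[0,0,0.38],"rotation":[0,0,0]},{"translation":[0,0.1,0.5],"rotation":[0,0,0]},{"translation":[0,0.22,0.5],"rotation":[0,0,0]},{"translation":[0,0.36,0.5],"rotation":[0,0,0]}])

```text
t: 17.12
eef_pos: [0.467, -0.1786, 0.1347]
ee_rot: [-3.141, 0.005, -2.973]
force: [1.4, 1.5, -0.6]
width: 0.0699
gripper_force: 0.0
```

Request:
apply_moves(steps=[{"translation":[-0.02,0.14,0],"rotation":[0,0,-0.03]},{"translation":[-0.04,0.28,0],"rotation":[0,0,-0.06]},{"translation":[-0.06,0.42,0],"rotation":[0,0,-0.09]},{"translation":[-0.08,0.56,0],"rotation":[0,0,-0.12]},{"translation":[-0.1,0.7,0],"rotation":[0,0,-0.15]},{"translation":[-0.12,0.84,0],"rotation":[0,0,-0.193]},{"translation":[-0.14,0.98,0],"rotation":[0,0,-0.193]},{"translation":[-0.16,1,0],"rotation":[0,0,-0.193]},{"translation":[-0.18,1,0],"rotation":[0,0,-0.193]},{"translation":[-0.2,1,0],"rotation":[0,0,-0.193]}])

```text
t: 17.95
eef_pos: [0.4151, 0.0714, 0.1323]
ee_rot: [-3.142, -0.0, -3.07]
force: [0.0, 0.3, -0.8]
width: 0.0699
gripper_force: 0.0
```

Request:
apply_moves(steps=[{"translation":[0,0.12,0],"rotation":[0.004,-0.06,0]},{"translation":[0,0.24,0],"rotation":[0.008,-0.12,0]},{"translation":[0,0.35,0],"rotation":[0.016,-0.233,0]},{"translation":[0,0.35,-0.05],"rotation":[0.016,-0.233,0]},{"translation":[0,0.35,-0.1],"rotation":[0.016,-0.233,0]},{"translation":[0,0.35,-0.14],"rotation":[0.016,-0.233,0]},{"translation":[0,0.35,-0.14],"rotation":[0.016,-0.233,0]},{"translation":[0,0.35,-0.14],"rotation":[0.016,-0.233,0]},{"translation":[0,0.35,-0.14],"rotation":[0.016,-0.233,0]},{"translation":[0,0.35,-0.14],"rotation":[0.016,-0.233,0]}])

```text
t: 18.78
eef_pos: [0.4162, 0.1585, 0.098]
ee_rot: [3.141, 0.123, -3.073]
force: [-0.3, -0.3, 0.7]
width: 0.0702
gripper_force: 0.0
```

Run:
```python
from h import *
np.set_printoptions(precision=4,suppress=True)
s=get_state();print(s['eef_pos'],np.degrees(s['ee_rot']),s['q'],s['width'],s['force'])
m,i=snap('wrist','w7')
for c,z in(('red',.041),('yellow',.048),('green',.0553)):
    l=label(i,c,100);print(c,l,[onz(m,[x[1]],z) for x in l])
cv2.imwrite('pics/w7b.png',cv2.resize(i,(800,600),interpolation=cv2.INTER_CUBIC))
```

```text
[0.4162 0.1585 0.098 ] [ 179.9658    7.0563 -176.0717] [ 0.8896  0.0388 -0.8026  0.1484 -0.6501 -2.5064] 0.07019316612989931 [-0.3299 -0.2899  0.7325]
red [(3281, [253.6, 203.3])] [array([[0.4175, 0.1589, 0.041 ]])]
yellow [(1677, [253.3, 266.9])] [array([[0.4679, 0.1621, 0.048 ]])]
green [] []
```

View pics/w7b.png

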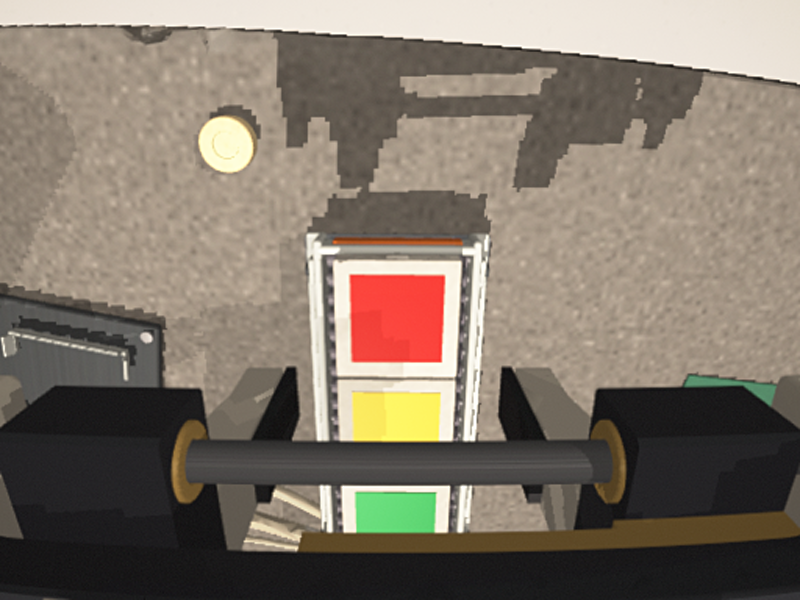

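Request:
apply_moves(steps=[{"translation":[0.003,0.001,-0.08],"rotation":[0,0,0]},{"translation":[0.003,0.001,-0.16],"rotation":[0,0,0]},{"translation":[0.003,0.001,-0.21],"rotation":[0,0,0]},{"translation":[0.003,0.001,-0.24],"rotation":[0,0,0]},{"translation":[0.003,0.001,-0.254],"rotation":[0,0,0]},{"translation":[0.003,0.001,-0.258],"rotation":[0,0,0]},{"translation":[0.003,0.001,-0.258],"rotation":[0,0,0]},{"translation":[0.003,0.001,-0.258],"rotation":[0,0,0]},{"translation":[0.003,0.001,-0.258],"rotation":[0,0,0]},{"translation":[0.003,0.001,-0.258],"rotation":[0,0,0]}])

```text
t: 19.67
eef_pos: [0.4168, 0.1593, 0.0334]
ee_rot: [3.141, 0.123, -3.072]
force: [-0.5, -0.1, 0.6]
width: 0.0701
gripper_force: 0.0
```

Request:
apply_moves(jaw=1, newtons=15, steps=[{"translation":[0,0,0],"rotation":[0,0,0]},{"translation":[0,0,0],"rotation":[0,0,0]},{"translation":[0,0,0],"rotation":[0,0,0]},{"translation":[0,0,0],"rotation":[0,0,0]},{"translation":[0,0,0],"rotation":[0,0,0]},{"translation":[0,0,0],"rotation":[0,0,0]},{"translation":[0,0,0],"rotation":[0,0,0]},{"translation":[0,0,0],"rotation":[0,0,0]},{"translation":[0,0,0],"rotation":[0,0,0]},{"translation":[0,0,0],"rotation":[0,0,0]}])

```text
t: 20.5
eef_pos: [0.4165, 0.159, 0.0329]
ee_rot: [-3.142, 0.122, -3.072]
force: [-2.5, -1.2, 4.9]
width: 0.0557
gripper_force: 15.0
```

Request:
apply_moves(steps=[{"translation":[-0.003,0,0.02],"rotation":[0,0,0]},{"translation":[-0.008,0,0.06],"rotation":[0,0,0]},{"translation":[-0.015,0,0.12],"rotation":[0,0,0]},{"translation":[-0.024,0,0.2],"rotation":[0,0,0]},{"translation":[-0.024,0,0.28],"rotation":[0,0,0]},{"translation":[-0.024,0,0.36],"rotation":[0,0,0]},{"translation":[-0.024,0,0.36],"rotation":[-0.008,0.12,0]},{"translation":[-0.024,0,0.36],"rotation":[-0.016,0.233,0]},{"translation":[-0.024,0,0.36],"rotation":[-0.016,0.233,0]},{"translation":[-0.024,0,0.36],"rotation":[-0.016,0.233,0]}])

```text
t: 21.33
eef_pos: [0.411, 0.1589, 0.1226]
ee_rot: [-3.142, 0.0, -3.074]
force: [-0.3, -0.3, -0.3]
width: 0.0559
gripper_force: 15.0
```

Request:
apply_moves(steps=[{"translation":[0.05,-0.11,0],"rotation":[0,0,-0.06]},{"translation":[0.1,-0.23,0],"rotation":[0,0,-0.12]},{"translation":[0.15,-0.35,0],"rotation":[0,0,-0.18]},{"translation":[0.21,-0.47,0],"rotation":[0,0,-0.25]},{"translation":[0.27,-0.59,0],"rotation":[0,0,-0.32]},{"translation":[0.31,-0.69,0],"rotation":[0,0,-0.387]},{"translation":[0.327,-0.731,0],"rotation":[0,0,-0.387]},{"translation":[0.327,-0.731,0],"rotation":[0,0,-0.387]},{"translation":[0.327,-0.731,-0.1],"rotation":[0,0,-0.387]},{"translation":[0.327,-0.731,-0.2],"rotation":[0,0,-0.387]}])

```text
t: 22.17
eef_pos: [0.4925, -0.0232, 0.0732]
ee_rot: [3.14, 0.004, 3.009]
force: [-0.0, 0.9, -0.6]
width: 0.0558
gripper_force: 15.0
```

Run:
```python
from h import *
np.set_printoptions(precision=4,suppress=True)
s=get_state();print(s['eef_pos'],np.degrees(s['ee_rot']),s['q'],s['width'],s['force'])
m,i=snap('wrist','w8')
l=label(i,'red',100);print(l,[onz(m,[x[1]],s['eef_pos'][2]+.0075) for x in l])
sm,si=snap('side','s8')
A=cv2.resize(i[90:330,130:380],(417,400),interpolation=cv2.INTER_CUBIC);B=cv2.resize(si[165:285,190:310],(383,400)[::1],interpolation=cv2.INTER_CUBIC)
cv2.imwrite('pics/w8b.png',np.hstack([A,B]))
for c in('yellow','green'): print(c,label(si,c))
```

```text
[ 0.4925 -0.0232  0.0732] [179.9323   0.2021 172.3856] [ 0.353   0.2207 -0.5857  0.0009 -0.7607 -2.0573] 0.05580245405833824 [-0.0123  0.932  -0.6143]
[(4707, [255.1, 252.6])] [array([[ 0.4908, -0.0215,  0.0807]])]
yellow [(183, [282.4, 227.6]), (133, [233.4, 367.1])]
green [(147, [260.2, 220.7])]
```

View pics/w8b.png

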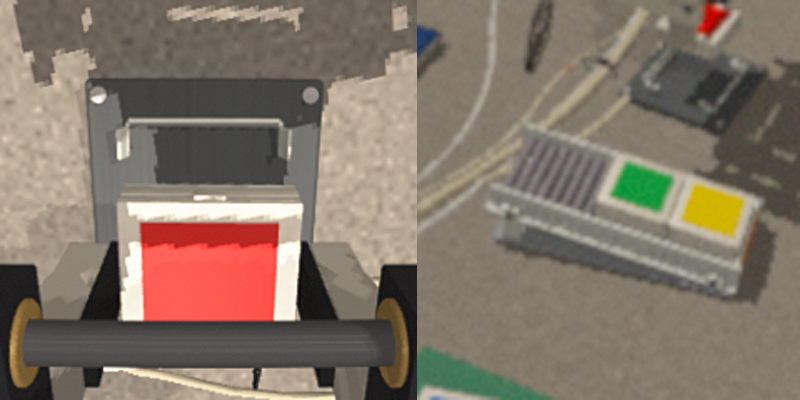

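Request:
apply_moves(steps=[{"translation":[0,0,-0.06],"rotation":[0,0,0]},{"translation":[0,0,-0.11],"rotation":[0,0,0]},{"translation":[0,0,-0.15],"rotation":[0,0,0]},{"translation":[0,0,-0.175],"rotation":[0,0,0]},{"translation":[0,0,-0.19],"rotation":[0,0,0]},{"translation":[0,0,-0.2],"rotation":[0,0,0]},{"translation":[0,0,-0.21],"rotation":[0,0,0]},{"translation":[0,0,-0.215],"rotation":[0,0,0]},{"translation":[0,0,-0.218],"rotation":[0,0,0]},{"translation":[0,0,-0.218],"rotation":[0,0,0]}])

```text
t: 23.1
eef_pos: [0.4923, -0.0238, 0.0185]
ee_rot: [3.141, 0.0, 3.009]
force: [0.2, 0.1, -0.8]
width: 0.0558
gripper_force: 15.0
```

Request:
apply_moves(jaw=-0.6, steps=[{"translation":[0,0,0],"rotation":[0,0,0]},{"translation":[0,0,0],"rotation":[0,0,0]},{"translation":[0,0,0],"rotation":[0,0,0]},{"translation":[0,0,0],"rotation":[0,0,0]},{"translation":[0,0,0],"rotation":[0,0,0]},{"translation":[0,0,0.08],"rotation":[0,0,0]},{"translation":[0,0,0.2],"rotation":[0,0,0]},{"translation":[0,0,0.32],"rotation":[0,0,0]},{"translation":[0,0,0.32],"rotation":[0,0,0]},{"translation":[0,0,0.32],"rotation":[0,0,0]}])

```text
t: 23.93
eef_pos: [0.4935, -0.0234, 0.1002]
ee_rot: [3.14, 0.004, 3.009]
force: [-0.5, 0.2, -0.9]
width: 0.0699
gripper_force: 0.0
```

Run:
```python
from h import *
np.set_printoptions(precision=4,suppress=True)
s=get_state();print(s['eef_pos'],np.degrees(s['ee_rot']),s['width'])
m,i=snap('wrist','w9')
l=label(i,'red',300);print(l,[onz(m,[x[1]],.025) for x in l])
cv2.imwrite('pics/w9b.png',cv2.resize(i[90:280,130:380],(789,600),interpolation=cv2.INTER_CUBIC))
```

```text
[ 0.4935 -0.0234  0.1002] [179.8919   0.2192 172.3835] 0.06991252169954468
[(2750, [254.0, 202.7])] [array([[ 0.494 , -0.0227,  0.025 ]])]
```

View pics/w9b.png

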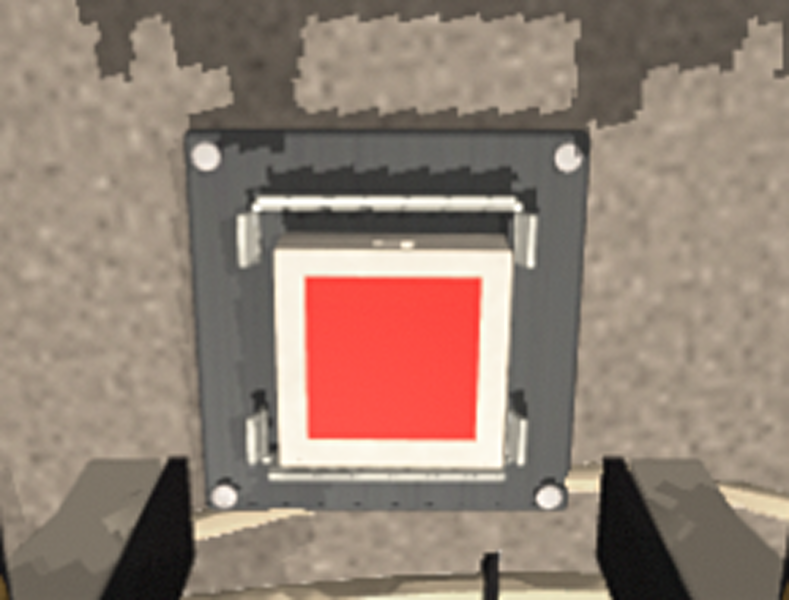

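Request:
apply_moves(steps=[{"translation":[0,0.08,0.1],"rotation":[0,0,0.06]},{"translation":[0.02,0.2,0.16],"rotation":[0,0,0.12]},{"translation":[0.03,0.33,0.2],"rotation":[0,0,0.18]},{"translation":[0.04,0.47,0.2],"rotation":[0,0,0.24]},{"translation":[0.05,0.61,0.2],"rotation":[0,0,0.3]},{"translation":[0.06,0.75,0.2],"rotation":[0,0,0.36]},{"translation":[0.08,0.89,0.2],"rotation":[0,0,0.42]},{"translation":[0.1,1,0.2],"rotation":[0,0,0.48]},{"translation":[0.126,1,0.2],"rotation":[0,0,0.533]},{"translation":[0.126,1,0.2],"rotation":[0,0,0.533]}])

```text
t: 24.82
eef_pos: [0.5237, 0.2275, 0.1464]
ee_rot: [-3.14, -0.002, -2.992]
force: [-0.8, -0.6, -0.1]
width: 0.07
gripper_force: 0.0
```

Request:
apply_moves(steps=[{"translation":[0,0.14,0],"rotation":[0,0,0]},{"translation":[0,0.28,0],"rotation":[0,0,0]},{"translation":[0,0.42,0],"rotation":[0,0,0]},{"translation":[0,0.56,0],"rotation":[0,0,0]},{"translation":[0,0.655,0],"rotation":[0,0,0]},{"translation":[0,0.655,-0.08],"rotation":[0,0,0]},{"translation":[0,0.655,-0.2],"rotation":[0,0,0]},{"translation":[0,0.655,-0.25],"rotation":[0,0,0]},{"translation":[0,0.655,-0.25],"rotation":[0,0,0]},{"translation":[0,0.655,-0.25],"rotation":[0,0,0]}])

```text
t: 25.65
eef_pos: [0.5233, 0.3885, 0.0846]
ee_rot: [-3.139, -0.002, -2.997]
force: [-0.3, 0.3, 0.1]
width: 0.0701
gripper_force: 0.0
```

Run:
```python
from h import *
np.set_printoptions(precision=4,suppress=True)
s=get_state();print(s['eef_pos'],np.degrees(s['ee_rot']),s['q'],s['width'])
m,i=snap('wrist','w10')
l=label(i,'blue',300);print(l,[onz(m,[x[1]],.019) for x in l])
M=cv2.inRange(cv2.cvtColor(i,cv2.COLOR_BGR2HSV),*HSV['blue']);p=cv2.findNonZero(M)
c=max(cv2.findContours(M,0,2)[0],key=cv2.contourArea)
P=onz(m,cv2.boxPoints(cv2.minAreaRect(c)),.019)[:,:2];e=np.roll(P,-1,0)-P
print((np.degrees(np.arctan2(e[:,1],e[:,0]))+45)%90-45,np.linalg.norm(e,axis=1))
```

```text
[0.5233 0.3885 0.0846] [-179.8658   -0.1228 -171.7035] [ 0.9374  0.4383 -0.2127  0.0001 -0.9231 -2.3635] 0.07010547187777216
[(2862, [257.4, 208.3])] [array([[0.5241, 0.3915, 0.019 ]])]
[8.3761 9.9927 8.4017 6.9255] [0.0397 0.0404 0.0419 0.0404]
```

Request:
apply_moves(steps=[{"translation":[0.003,0.008,-0.08],"rotation":[0,0,0]},{"translation":[0.003,0.008,-0.16],"rotation":[0,0,0]},{"translation":[0.003,0.008,-0.23],"rotation":[0,0,0]},{"translation":[0.003,0.008,-0.27],"rotation":[0,0,0]},{"translation":[0.003,0.008,-0.285],"rotation":[0,0,0]},{"translation":[0.003,0.008,-0.292],"rotation":[0,0,0]},{"translation":[0.003,0.008,-0.292],"rotation":[0,0,0]},{"translation":[0.003,0.008,-0.292],"rotation":[0,0,0]},{"translation":[0.003,0.008,-0.292],"rotation":[0,0,0]},{"translation":[0.003,0.008,-0.292],"rotation":[0,0,0]}])

```text
t: 26.53
eef_pos: [0.5248, 0.3924, 0.0137]
ee_rot: [3.141, 0.001, -2.995]
force: [0.5, 0.8, 0.3]
width: 0.0701
gripper_force: 0.0
```

Request:
apply_moves(jaw=1, newtons=15, steps=[{"translation":[0,0,0],"rotation":[0,0,0]},{"translation":[0,0,0],"rotation":[0,0,0]},{"translation":[0,0,0],"rotation":[0,0,0]},{"translation":[0,0,0],"rotation":[0,0,0]},{"translation":[0,0,0],"rotation":[0,0,0]},{"translation":[0,0,0],"rotation":[0,0,0]},{"translation":[0,0,0],"rotation":[0,0,0]},{"translation":[0,0,0],"rotation":[0,0,0]},{"translation":[0,0,0],"rotation":[0,0,0]},{"translation":[0,0,0],"rotation":[0,0,0]}])

```text
t: 27.37
eef_pos: [0.5245, 0.392, 0.013]
ee_rot: [3.141, 0.0, -2.995]
force: [-0.1, -0.8, 3.5]
width: 0.0559
gripper_force: 15.0
```

Request:
apply_moves(steps=[{"translation":[0,0,0.04],"rotation":[0,0,0]},{"translation":[0,0,0.14],"rotation":[0,0,0]},{"translation":[0,0,0.28],"rotation":[0,0,0]},{"translation":[0,-0.06,0.4],"rotation":[0,0,0]},{"translation":[0.01,-0.18,0.44],"rotation":[0,0,-0.03]},{"translation":[0.02,-0.32,0.44],"rotation":[0,0,-0.06]},{"translation":[0.03,-0.46,0.44],"rotation":[0,0,-0.09]},{"translation":[0.04,-0.6,0.44],"rotation":[0,0,-0.12]},{"translation":[0.046,-0.74,0.44],"rotation":[0,0,-0.15]},{"translation":[0.046,-0.86,0.44],"rotation":[0,0,-0.15]}])

```text
t: 28.2
eef_pos: [0.5357, 0.1749, 0.1233]
ee_rot: [3.141, 0.0, -3.075]
force: [-0.1, -0.5, -0.9]
width: 0.0559
gripper_force: 15.0
```

Request:
apply_moves(steps=[{"translation":[0,-0.043,0],"rotation":[0.004,-0.06,0]},{"translation":[0,-0.043,0],"rotation":[0.008,-0.12,0]},{"translation":[0,-0.043,0],"rotation":[0.012,-0.18,0]},{"translation":[0,-0.043,0],"rotation":[0.016,-0.233,0]},{"translation":[0,-0.043,-0.06],"rotation":[0.016,-0.233,0]},{"translation":[0,-0.043,-0.12],"rotation":[0.016,-0.233,0]},{"translation":[0,-0.043,-0.16],"rotation":[0.016,-0.233,0]},{"translation":[0,-0.043,-0.16],"rotation":[0.016,-0.233,0]},{"translation":[0,-0.043,-0.16],"rotation":[0.016,-0.233,0]},{"translation":[0,-0.043,-0.16],"rotation":[0.016,-0.233,0]}])

```text
t: 29.03
eef_pos: [0.5364, 0.1665, 0.0836]
ee_rot: [3.141, 0.123, -3.074]
force: [0.9, 0.5, -0.4]
width: 0.056
gripper_force: 15.0
```

Run:
```python
from h import *
np.set_printoptions(precision=4,suppress=True)
s=get_state();print(s['eef_pos'],np.degrees(s['ee_rot']),s['q'],s['width'])
m,i=snap('wrist','w11')
for c,z in(('blue',s['eef_pos'][2]+.006),('green',.048),('yellow',.041)):
    l=label(i,c,100);print(c,l,[onz(m,[x[1]],z) for x in l])
cv2.imwrite('pics/w11b.png',cv2.resize(i,(800,600),interpolation=cv2.INTER_CUBIC))
```

```text
[0.5364 0.1665 0.0836] [ 179.9754    7.051  -176.1251] [ 0.699   0.2472 -0.5724  0.1187 -0.6549 -2.2928] 0.05598802949834316
blue [(4764, [256.4, 250.5])] [array([[0.5335, 0.1684, 0.0896]])]
green [(3170, [249.1, 126.7])] [array([[0.4781, 0.1605, 0.048 ]])]
yellow [(4181, [253.5, 25.8])] [array([[0.425 , 0.1594, 0.041 ]])]
```

View pics/w11b.png

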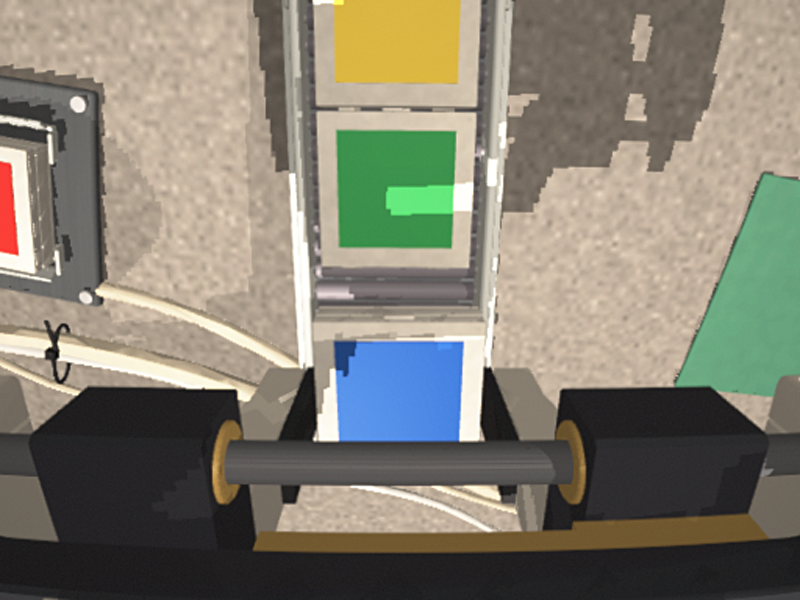

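Run:
```python
from c import *
np.set_printoptions(precision=2,suppress=True)
m=load('w11')[0]
f=lambda p,z:onz(m,(np.array(p,float)+.5)/1.5625-.5,z)*1000
print('green rear top edge',f([(395,268)],.0515),'blue front top edge',f([(400,337)],.0836+.006-.0035),'blue label front',f([(400,342)],.087))
print('green label',f([(337,130),(456,131),(452,247),(339,247)],.048).mean(0), 'box y edges',f([(320,190),(473,190)],.048))
print('guides y',f([(300,200),(495,200)],.039))
```

```text
green rear top edge [[503.88 164.18  51.5 ]] blue front top edge [[514.37 166.75  86.1 ]] blue label front [[515.73 166.84  87.  ]]
green label [475.31 162.64  48.  ] box y edges [[476.7  135.03  48.  ]
 [472.92 190.55  48.  ]]
guides y [[483.18 126.07  39.  ]
 [478.07 200.97  39.  ]]
```

Request:
apply_moves(steps=[{"translation":[0,0.001,-0.03],"rotation":[0,0,0]},{"translation":[0,0.001,-0.06],"rotation":[0,0,0]},{"translation":[0,0.001,-0.08],"rotation":[0,0,0]},{"translation":[0,0.001,-0.1],"rotation":[0,0,0]},{"translation":[0,0.001,-0.11],"rotation":[0,0,0]},{"translation":[0,0.001,-0.12],"rotation":[0,0,0]},{"translation":[0,0.001,-0.126],"rotation":[0,0,0]},{"translation":[0,0.001,-0.13],"rotation":[0,0,0]},{"translation":[0,0.001,-0.13],"rotation":[0,0,0]},{"translation":[0,0.001,-0.13],"rotation":[0,0,0]}])

```text
t: 29.92
eef_pos: [0.5361, 0.1665, 0.0504]
ee_rot: [3.141, 0.122, -3.074]
force: [0.4, 0.7, 0.2]
width: 0.0562
gripper_force: 15.0
```

Request:
apply_moves(jaw=-0.6, steps=[{"translation":[0,0,0],"rotation":[0,0,0]},{"translation":[0,0,0],"rotation":[0,0,0]},{"translation":[0,0,0],"rotation":[0,0,0]},{"translation":[0,0,0],"rotation":[0,0,0]},{"translation":[0,0,0],"rotation":[0,0,0]},{"translation":[0,0,0.08],"rotation":[0,0,0]},{"translation":[0,0,0.2],"rotation":[0,0,0]},{"translation":[0,0,0.32],"rotation":[0,0,0]},{"translation":[0,0,0.44],"rotation":[0,0,0]},{"translation":[0,0,0.5],"rotation":[0,0,0]}])

```text
t: 30.75
eef_pos: [0.5373, 0.1672, 0.1794]
ee_rot: [3.139, 0.126, -3.074]
force: [0.6, 0.3, 0.2]
width: 0.0699
gripper_force: 0.0
```

Request:
apply_moves(steps=[{"translation":[0.1,0.1,0.1],"rotation":[0,0,0]},{"translation":[0.2,0.2,0.15],"rotation":[0,0,0]},{"translation":[0.3,0.3,0.15],"rotation":[0,0,0]},{"translation":[0.4,0.4,0.15],"rotation":[0,0,0]},{"translation":[0.45,0.5,0.15],"rotation":[0,0,0]},{"translation":[0.45,0.6,0.15],"rotation":[0,0,0]},{"translation":[0.45,0.6,0.15],"rotation":[0,0,0]},{"translation":[0.45,0.6,0.15],"rotation":[0,0,0]},{"translation":[0.45,0.6,0.15],"rotation":[0,0,0]},{"translation":[0.45,0.6,0.15],"rotation":[0,0,0]}])

```text
t: 31.58
eef_pos: [0.6482, 0.3158, 0.213]
ee_rot: [3.141, 0.122, -3.074]
force: [0.2, 0.5, 0.4]
width: 0.0702
gripper_force: 0.0
```

Run:
```python
from h import *
np.set_printoptions(precision=4,suppress=True)
S,a=snap('scene','s12');D,b=snap('side','d12')
for c in HSV: print(c,label(a,c),label(b,c))
A=cv2.resize(a[150:330,190:400],(467,400),interpolation=cv2.INTER_CUBIC);B=cv2.resize(b[120:270,210:335],(333,400),interpolation=cv2.INTER_CUBIC)
cv2.imwrite('pics/end.png',np.hstack([A,B]))
```

```text
red [(123, [280.6, 220.4]), (175, [354.8, 329.7]), (188, [471.6, 352.7])] [(38, [343.1, 139.6]), (107, [276.4, 183.9])]
yellow [(34, [151.1, 167.2]), (112, [217.6, 197.3])] [(183, [282.4, 227.6]), (135, [233.4, 366.9])]
green [(88, [232.9, 188.5])] [(149, [260.2, 220.6])]
blue [(89, [315.1, 165.6]), (47, [335.3, 177.0]), (80, [246.8, 179.9])] [(145, [238.1, 214.2])]
```

View pics/end.png

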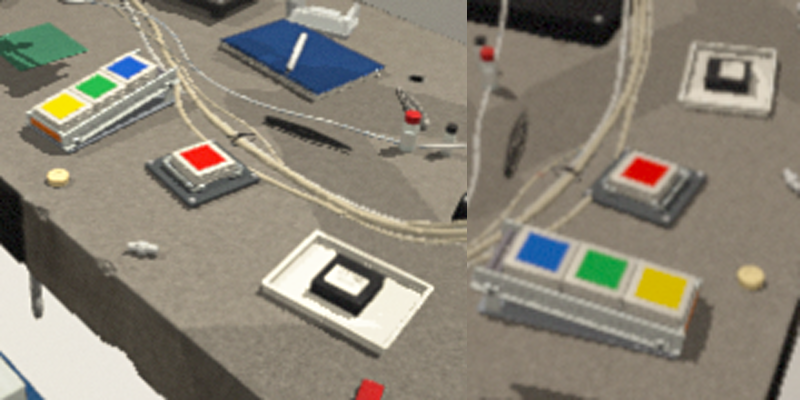

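```bash
python3 -c "
from station import *
print(job_done())"
```

```text
the job is handed in; nothing more can be done
None
```

The changeover is finished and handed in after about 32 s of robot time: the black box is in the tray, the red-label box in the cradle, and the blue-label box in the lane behind yellow and green, which rolled to the front; the final pictures show every box upright and seated.

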